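Drop the side leg of a label-roll stand and hold the stand upright

ROBOT

A 6-joint arm with a two-finger parallel gripper is mounted at the origin on the work surface. World frame = base frame: x ahead of the robot, y to its left, z up, the work surface at z = 0. Lengths are in mm, angles in rad, forces in N, time in s.
With the tool pointing down it reaches from about 350 to 875 mm from the base axis. Payload 4.2 kg.
Tool frame: the origin (TCP) lies between the finger pads; the fingertips stand 19 mm ahead of it and the grasp point (between the pads) is the TCP; z points along the fingers, y is the line along which they close (so a half turn about z gives the same grasp; the last joint's range is limited). The gripper opens to 85 mm and grips with 20 to 120 N. Pads are 22 mm wide; open, the fingers measure 114 mm over their backs; the gripper's body (76 mm by 85 mm) begins 54 mm behind the grasp point. The pads swing forward as they close: fully open they stand 13 mm farther back than shut.
Start: joints at [-1.002, 0.385, 0.008, 0, -1.194, -0.259], TCP at [190.558, -595.22, 250.312] pointing down, gripper open.
Joint ranges: [-3.14, 3.14], [-1.21, 2.06], [-1.07, 1.41], [-3.16, 2.05], [-2.99, -0.16], [-3.1, 3.1]. Speed limits (rad/s): [2.79, 2.79, 3.14, 3.14, 3.14, 3.14].

INTERFACE

Orientations are given as a unit quaternion [x, y, z, w].
In Python, from cell import env gives the robot as it stands.
- The arm moves only by the shell command python3 -m creep 'ROWS' [FORCE]. ROWS is a JSON object of lists of equal length, an entry for each row: "jaw": the opening, from 0 (shut) to 1 (fully open); "slide": the shift along the tool's x, y, z in cm, a list of three; "dr": the turn, a rotation vector about the tool's x, y, z in units of 5 degrees (1.0 is 5 degrees), a list of three. A call has exactly 8 rows; each row shifts and turns the commanded pose from where the row before left it, along the tool's axes as they then stand; what a row does not reach is not made up. A row lasts 1/10 s, in which the tool goes at most 50 mm and 8.59 degrees, less where a joint would pass 70% of its speed; a pose out of reach is approached as far as the arm can. A call is refused whole if a number of a shift passes 5 or a number of a turn 1, either way. A call with a gripper value outside its range is refused whole. The fingers move at their own pace and stop on an object; FORCE is the grip in N (left out, the last holds). Time passes only in rows, so rows that do not move let the fingers close, or fill a call up. It gives the time, the measured TCP pose, the force, the opening and the grip force at its end, in the units of the state.
- env.sense(): the state, without advancing time (a new reading comes with each control period).
- env.capture(name): name is "scene" or "top"; returns a dict with "image" (400x640x3 uint8, red, green, blue), "fx", "fy", "cx", "cy" (pixels), "D" ([k1, k2, p1, p2, k3] as OpenCV has them; the pictures are not rectified), "T" (4x4, takes a point from camera to world coordinates). Camera axes: x right, y down, z forward; pixel columns grow to the right and rows downward; lengths in mm; the calibration is good to about 2 mm. A picture is of the moment at which its call begins. There is no depth.
- env.close_job(): hands the job in; it is judged then, once.
The state is a dict: "t": time; "joints": joint angles; "joint_velocities": joint speeds; "joint_torque": joint torques, N m; "ee_pos": TCP position; "orientation": TCP orientation; "contact_force": force on the tool from outside, world axes, zero at the start; "wrist_torque": the same for the moment, N m; "width": opening from 0.0 (shut) to 1.0 (fully open); "grip_force": force on a finger pad.
Only numpy, scipy, OpenCV 4.12 (cv2) and the standard library are available. Lean on these libraries where they do the work, as an engineer would, in place of code of your own. Each camera call takes 0.05 s, during which the arm holds its last target. There are 200 camera calls.

TASK

Get the label-roll stand ready for threading. While the stand still leans back on its rest, flip its sprung side leg (orange foot) fully down past the middle of its travel; then take the stand by its black top bar, swing it upright until the leg's foot comes down on the base plate, and finish while still holding it there by the bar, because it tips back as soon as it is let go. Leave the bottles and the roll of tape as they are.

Things in the scene. Friction and masses are not known exactly. Their poses are not given: they have to be found in the camera images.
- reel_base: Grey steel base plate of the label-roll stand, bolted to the table, 300 x 280 x 8 mm. Origin on the table under the middle of the hinge pin; x to the stand's front (away from its rest), y along the pin to its left. Pin 30 mm above the table; plate from x -180 to +120 mm. Pin lugs at y +-84 mm, 44 mm high; two rest posts at x -52, y +-70 mm, 90 mm high.
- stand (a joint): Tilt of the aluminium frame about the pin, rad: 0 = leaning back 22 deg on its rest (start), 0.384 = upright, more = tipping forward. Upright it still pulls back, about 1 N at the top bar. Side bars at y +-70 mm, 20 mm deep, 8 wide, 260 tall. A label roll (diameter 110, 100 wide) turns between them, axis 150 mm up the frame and 60 mm behind it.
- grip_bar: Black rubber-sleeved round top bar of the frame, diameter 20 mm, 132 mm long between the side bars. Origin at its middle, 250 mm from the hinge pin along the frame; y along the bar, z along the frame away from the pin, x to the front. Its middle is 280 mm above the table when upright, 262 mm on the rest.
- kickleg (a joint): Turn of the side leg about its hub, rad: 0 = folded (start), level across the front of the frame, foot towards the stand's right (-y); 1.71 = fully down on its stop. A spring pushes it to the nearer stop and is slack at mid-travel (0.86); 1 to 2 N across the leg near the foot moves it. Past about 0.9 it snaps down by itself.
- leg_hub (a point): Centre of the leg's hub (dark barrel, diameter 24 mm), fixed to the frame 45 mm ahead of the middle of the left side bar, 85 mm up from the pin. On the rest, the leg swings from base direction (0, -1, 0) towards (0.67, 0, -0.74), forward and down, and stops 8 deg past it. With the stand upright, the lowered leg splays 20 deg to the front.
- leg_foot (a point): End of the leg, 105 mm from the hub: centre of the round end of the orange rubber foot (diameter 18 mm, 44 mm long); the leg itself is a steel rod, diameter 10 mm. With the leg down and the stand upright the foot stands on the base plate and this point is 17 mm above the table.
- bottle_left: Full wine bottle, amber glass with black cap and yellow label, diameter 74 mm, 300 mm tall, standing on the table to the left of the stand. Origin under its middle, z up its axis. Leave alone.
- bottle_right: The same, to the right of the stand. Leave alone.
- tape_roll: Roll of green tape lying flat on the front right corner of the base plate, diameter 80 mm, 24 mm high (top 32 mm above the table). Origin under its middle. Leave alone.

How it is judged:
By the outcome, as a careful person would: the job done as asked, in the order asked, and still so for the second after the job is handed in, while the arm keeps its last pose, push and grip.
It also fails if it takes over 53 s, if anything falls off the work surface, if the arm or the gripper's body presses on something with over 40 N, if the wrist force passes 120 N, or if a joint passes its speed limit or range.

## Working session

There is one attempt and no reset: what is moved stays moved. The work goes in short steps, Python scripts to look and compute and a shell command to move; the robot and the scene stay as the last step left them, time stands still between calls to the robot, and variables do not carry over. Pictures are saved under pics/ and viewed, at most 10 in all, crops included, and the job is handed in when it is done.

```bash
ls; mkdir -p pics; python3 - <<'E'
from cell import env
import cv2,numpy as np,pickle
print(env.sense())
for n in("scene","top"):
    c=env.capture(n); pickle.dump(c,open(n+".pkl","wb"))
    cv2.imwrite(f"pics/{n}0.png",c["image"][:,:,::-1]); print({k:np.round(v,3).tolist() for k,v in c.items() if k!="image"})
E
```

```text
pics
{'t': 0.0, 'joints': array([-1.00239594e+00,  3.85568330e-01,  6.61154002e-03, -4.99542623e-04,
       -1.19403358e+00, -2.58591648e-01]), 'joint_velocities': array([-0.00030205, -0.00095051, -0.00045402,  0.00124229, -0.00063533,
        0.00230906]), 'joint_torque': array([-6.90831669e-06, -3.92286158e+01,  1.88395482e+01,  4.18580979e+00,
       -4.74885106e-03, -2.51515911e-05]), 'ee_pos': array([ 190.38919715, -594.71046411,  249.20878199]), 'orientation': array([-1.54194474e-01,  9.88039881e-01,  1.09784936e-03, -2.28212122e-04]), 'contact_force': array([ 0.49081221, -0.04041707,  0.12507566]), 'wrist_torque': array([-0.00983389,  0.02168339,  0.0379982 ]), 'grip_force': 0.0, 'width': 0.9978617319507046}
{'fx': 373.058, 'fy': 373.058, 'cx': 326.023, 'cy': 197.271, 'D': [-0.08, 0.0, 0.0, 0.0, 0.0], 'T': [[-0.613, 0.526, -0.589, 1121.202], [0.79, 0.39, -0.473, 527.43], [-0.019, -0.756, -0.654, 779.317], [0.0, 0.0, 0.0, 1.0]]}
{'fx': 520.128, 'fy': 520.128, 'cx': 321.519, 'cy': 190.105, 'D': [-0.102, 0.0, 0.0, 0.0, 0.0], 'T': [[0.012, -0.999, 0.044, 495.307], [-1.0, -0.013, -0.018, 82.003], [0.018, -0.043, -0.999, 1518.72], [0.0, 0.0, 0.0, 1.0]]}
```

View pics/scene0.png

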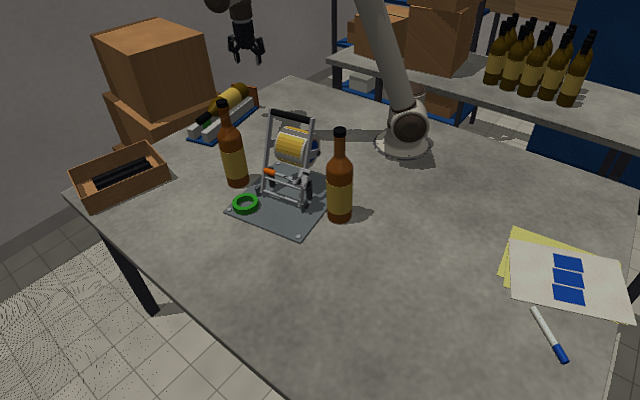

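View pics/top0.png

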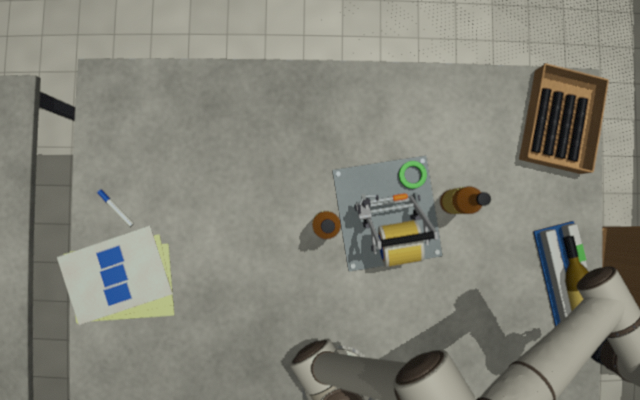

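The scene view shows the stand leaning back towards the robot: bar at (290,116), orange foot (269,172), tape (245,204). In the top view the bar is at about (407,239), the foot (400,198), the plate corners near (333,170), (425,157), (440,255) and (350,270).

```bash
cat > h.py <<'E'
import cv2,numpy as np,pickle
def K(c): return np.array([[c["fx"],0,c["cx"]],[0,c["fy"],c["cy"]],[0,0,1]])
def ray(c,p):
    u=cv2.undistortPoints(np.array([[p]],float),K(c),np.array(c["D"],float))[0,0]
    T=np.array(c["T"]); return T[:3,3],T[:3,:3]@np.array([u[0],u[1],1])
def onz(c,p,z):
    o,d=ray(c,p); return o+d*(z-o[2])/d[2]
def tri(c1,p1,c2,p2):
    A=np.zeros((3,3));b=np.zeros(3);g=[]
    for c,p in((c1,p1),(c2,p2)):
        o,d=ray(c,p);d=d/np.linalg.norm(d);M=np.eye(3)-np.outer(d,d);A+=M;b+=M@o;g.append((M,o))
    x=np.linalg.solve(A,b); return x,max(np.linalg.norm(M@(x-o)) for M,o in g)
def proj(c,X):
    T=np.linalg.inv(np.array(c["T"])); r=cv2.Rodrigues(T[:3,:3])[0]
    return cv2.projectPoints(np.array(X,float).reshape(-1,1,3),r,T[:3,3],K(c),np.array(c["D"],float))[0][:,0]
def mask(c,name,box):
    h=cv2.cvtColor(c["image"],cv2.COLOR_RGB2HSV).astype(int);H,S,V=h[...,0],h[...,1],h[...,2]
    m={"green":(H>45)&(H<75)&(S>150),"orange":(H>3)&(H<13)&(S>180)&(V>130),"black":(V<45)}[name]
    o=np.zeros_like(m);x0,y0,x1,y1=box;o[y0:y1,x0:x1]=m[y0:y1,x0:x1];return o.astype(np.uint8)
def big(m):
    cs=cv2.findContours(m,cv2.RETR_EXTERNAL,cv2.CHAIN_APPROX_NONE)[0];return max(cs,key=cv2.contourArea)
E
python3 - <<'E'
from h import *
s=pickle.load(open("scene.pkl","rb"));t=pickle.load(open("top.pkl","rb"))
for n,c,b in(("s",s,(230,100,330,245)),("t",t,(335,150,442,275))):
    for k in("green","orange","black"):
        try:
            r=cv2.minAreaRect(big(mask(c,k,b)));print(n,k,np.round(r[0],1),np.round(r[1],1),round(r[2],1),np.round(cv2.boxPoints(r),1).tolist())
        except Exception as e:print(n,k,e)
for n,c,b in(("s",s,(215,95,365,245)),("t",t,(310,145,500,285))):
    x0,y0,x1,y1=b;i=c["image"][y0:y1,x0:x1,::-1];cv2.imwrite(f"pics/{n}c.png",cv2.resize(i,None,fx=4,fy=4,interpolation=2))
E
```

```text
s green [244.5 203.5] [21. 25.] 90.0 [[232.0, 193.0], [257.0, 193.0], [257.0, 214.0], [232.0, 214.0]]
s orange [269.9 171.7] [9.9 2.4] 6.3 [[264.8999938964844, 172.3000030517578], [265.1000061035156, 169.89999389648438], [275.0, 171.0], [274.70001220703125, 173.39999389648438]]
s black [289.6 115.5] [39.8  6.9] 13.6 [[269.5, 114.0999984741211], [271.1000061035156, 107.4000015258789], [309.79998779296875, 116.80000305175781], [308.1000061035156, 123.5]]
t green max() iterable argument is empty
t orange max() iterable argument is empty
t black [407.2 238.7] [ 6.7 52.1] 79.8 [[380.8999938964844, 240.0], [432.20001220703125, 230.8000030517578], [433.3999938964844, 237.39999389648438], [382.1000061035156, 246.60000610351562]]
```

View pics/sc.png

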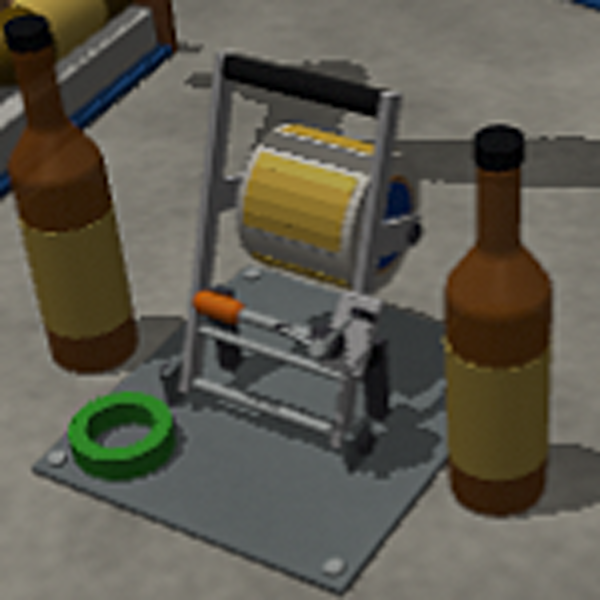

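View pics/tc.png

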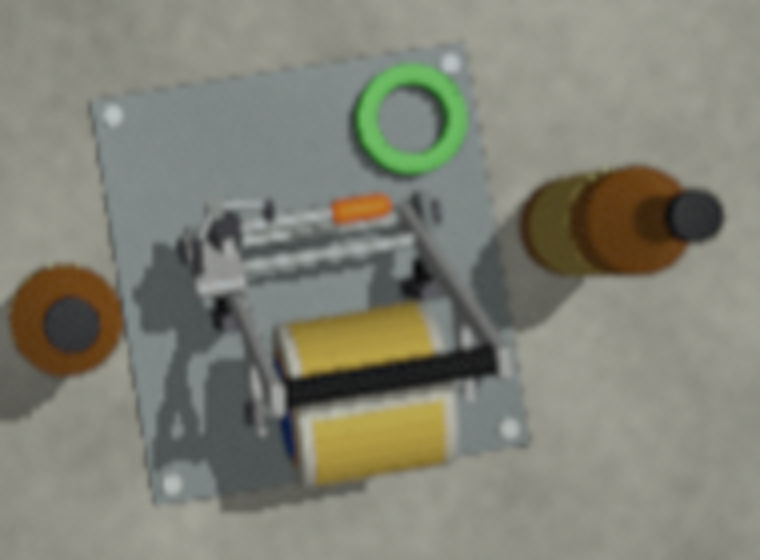

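The crops show the stand, front towards +x: leg folded level across the front with the foot at the right. Bottles stand close on either side and the tape is on the front-right corner. In the top view the plate corners are at about (333,170), (425,155.5), (442.5,256) and (349,271).

```bash
cat > m.py <<'E'
from h import *
s=pickle.load(open("scene.pkl","rb"));t=pickle.load(open("top.pkl","rb"))
P=[onz(t,p,8) for p in((333.2,170),(425,155.5),(442.5,256.2),(348.8,271.2))]  # FL FR BR BL
P=np.array(P);print(np.round(P,0).tolist())
ex=(P[0]+P[1]-P[2]-P[3]);ey=(P[0]+P[3]-P[1]-P[2]);y1=np.arctan2(ex[1],ex[0]);y2=np.arctan2(-ey[0],ey[1])
b,e=tri(s,(289.6,115.5),t,(407.2,238.7));print("bar",b,e)
bl=onz(t,(381.5,243.3),262);br=onz(t,(432.8,234.1),262);d=bl-br;y3=np.arctan2(-d[0],d[1]);print("yaws",y1,y2,y3,np.linalg.norm(d))
yaw=(y1+y2+y3)/3;R=np.array([[np.cos(yaw),-np.sin(yaw),0],[np.sin(yaw),np.cos(yaw),0],[0,0,1]])
O1=P.mean(0)-R@[-30,0,8];O2=onz(t,(407.2,238.7),262)-R@[-93.7,0,262];print("O",O1,O2)
O=(O1+O2)/2;O[2]=0
np.savez("base.npz",O=O,R=R,yaw=yaw)
th=np.radians(22)
up=np.array([-np.sin(th),0,np.cos(th)]);fw=np.array([np.cos(th),0,np.sin(th)])
hub=np.array([0,0,30])+85*up+45*fw+[0,70,0];foot0=hub+[0,-105,0];bar=np.array([0,0,30])+250*up
for n,X in(("hub",hub),("foot0",foot0),("bar",bar)):
    W=O+R@X;print(n,np.round(X),np.round(W),proj(s,W),proj(t,W))
o,e=tri(s,(269.9,171.7),t,(400.5,197.2));print("foot tri",o,e,R.T@(o-O))
# bottles: cap tops
for n,ps,pt in(("L",(339.5,130),(328,226)),("R",(222,102),(483,199))):
    o,e=tri(s,ps,t,pt);print(n,np.round(o),e,"rel",np.round(R.T@(o-O)))
o=onz(t,(413,175),32);print("tape",o,R.T@(o-O))
E
python3 m.py
```

```text
[[621.0, 22.0, 8.0], [667.0, -248.0, 8.0], [373.0, -301.0, 8.0], [327.0, -27.0, 8.0]]
bar [ 435.19114488 -149.4108316   262.50176364] 0.14088841607409452
yaws 0.17164635765973213 0.16772249912671808 0.18394941930207412 127.50277593293593
O [ 526.4156102  -133.06147434    0.        ] [ 527.35327061 -133.13309229    0.        ]
hub [ 10.  70. 126.] [524. -62. 126.] [[295.22173735 179.73409238]] [[366.02427077 202.52427319]]
foot0 [ 10. -35. 126.] [ 543. -166.  126.] [[264.85710723 169.96363887]] [[404.30861033 196.22511793]]
bar [-94.   0. 262.] [ 435. -149.  262.] [[289.81039638 115.6537687 ]] [[407.16518638 238.86956271]]
foot tri [ 538.14548748 -154.07286285  121.89245168] 2.804847238035419 [  7.44970953 -22.61167721 121.89245168]
L [464.  46. 296.] 1.8333666165653095 rel [-31. 187. 296.]
R [ 532. -325.  295.] 1.2734940943616069 rel [ -29. -190.  295.]
tape [ 607.42782435 -207.48476085   32.        ] [ 66.41065602 -87.23736744  32.        ]
```

```bash
cat > go.py <<'E'
# usage: go.py mode(A|B|C) tilt_deg x y z [x y z ...]  targets in stand frame -> shifts (cm, current tool axes), turn (5deg units)
import sys,numpy as np
from scipy.spatial.transform import Rotation as Ro
from cell import env
b=np.load("base.npz");O,R=b["O"],b["R"];s=env.sense()
C=Ro.from_quat(s["orientation"]).as_matrix();p=R.T@(s["ee_pos"]-O)
print("t",round(s["t"],2),"stand-frame pos",p.round(1),"F",(R.T@s["contact_force"]).round(1),"w",round(s["width"],3),"grip",round(s["grip_force"],1),"j",s["joints"].round(2))
a=R.T@C;print("tool y,z in stand",a[:,1].round(3),a[:,2].round(3))
if len(sys.argv)>2:
    th=np.radians(float(sys.argv[2]));z=np.array([np.sin(th),0,-np.cos(th)])
    y={"A":np.array([0,1,0.]),"B":np.array([np.cos(th),0,np.sin(th)]),"C":-np.array([np.cos(th),0,np.sin(th)])}[sys.argv[1]]
    T=R@np.stack([np.cross(y,z),y,z],1)
    print("turn",(np.degrees(Ro.from_matrix(C.T@T).as_rotvec())/5).round(2))
    for X in np.array(sys.argv[3:],float).reshape(-1,3):
        g=R@(X-p)/10;print("shift cm: now",(C.T@g).round(2),"after turn",(T.T@g).round(2))
        p=X
E
python3 go.py A 0 -14 -15 400 -14 -15 127; python3 -m creep -h 2>&1 | head -5
```

```text
t 0.1 stand-frame pos [-411.5 -396.3  249.3] F [-0.2  0.1  0.3] w 1.001 grip 0.0 j [-1.    0.39  0.01 -0.   -1.19 -0.26]
tool y,z in stand [-0.135  0.991  0.002] [-0.     0.002 -1.   ]
turn [ 0.02 -0.    1.55]
shift cm: now [-44.53  32.45 -15.01] after turn [-39.75  38.13 -15.07]
shift cm: now [-0.   -0.05 27.3 ] after turn [ 0.   0.  27.3]
invalid input: not JSON, or not a number
```

```bash
python3 -m creep '{"jaw":[0,0,0,0,0,0,0,0],"slide":[[0,0,-3.75],[0,0,-3.75],[0,0,-3.75],[0,0,-3.75],[-3.3,3.2,0],[-3.3,3.2,0],[-3.3,3.2,0],[-3.3,3.2,0]],"dr":[[0,0,0.8],[0,0,0.75],[0,0,0],[0,0,0],[0,0,0],[0,0,0],[0,0,0],[0,0,0]]}' 40
python3 -m creep '{"jaw":[0,0,0,0,0,0,0,0],"slide":[[-3.3,3.2,0],[-3.3,3.2,0],[-3.3,3.2,0],[-3.3,3.2,0],[-3.3,3.2,0],[-3.3,3.2,0],[-3.3,3.2,0],[-3.3,3.2,0]],"dr":[[0,0,0],[0,0,0],[0,0,0],[0,0,0],[0,0,0],[0,0,0],[0,0,0],[0,0,0]]}'
python3 go.py A 0 -14 -15 400 -14 -15 127
```

```text
t: 0.9
ee_pos: [298.8, -444.6, 399.8]
orientation: [-0.087, 0.996, 0.0, -0.0]
contact_force: [1.2, -0.7, -0.5]
width: -0.002
grip_force: 0.0
t: 1.7
ee_pos: [514.4, -146.4, 400.0]
orientation: [-0.087, 0.996, 0.0, -0.0]
contact_force: [0.3, -1.0, 0.4]
width: 0.003
grip_force: 0.0
t 1.7 stand-frame pos [-14.6 -11.  400. ] F [ 0.1 -1.1  0.4] w 0.003 grip 0.0 j [ 0.03  0.16  0.07 -0.   -1.48 -1.42]
tool y,z in stand [-0.  1.  0.] [-0.001  0.    -1.   ]
turn [ 0.   -0.01  0.  ]
shift cm: now [-0.06 -0.4   0.  ] after turn [-0.06 -0.4   0.  ]
shift cm: now [-1.00e-02 -1.00e-02  2.73e+01] after turn [ 0.   0.  27.3]
```

```bash
python3 -m creep '{"jaw":[0,0,0,0,0,0,0,0],"slide":[[0.25,-0.4,3],[0,0,3],[0,0,3],[0,0,3],[0,0,3],[0,0,3],[0,0,3],[0,0,2.5]],"dr":[[0,0,0],[0,0,0],[0,0,0],[0,0,0],[0,0,0],[0,0,0],[0,0,0],[0,0,0]]}'
python3 go.py A 0 -17 -15 127
python3 - <<'E'
from cell import env
import cv2,numpy as np
s=env.capture("scene")["image"][95:245,215:365,::-1];t=env.capture("top")["image"][120:270,310:460,::-1]
cv2.imwrite("pics/d1.png",cv2.resize(np.hstack([s,t]),None,fx=2.6,fy=2.6,interpolation=2))
E
```

```text
t: 2.5
ee_pos: [511.2, -152.6, 163.3]
orientation: [-0.087, 0.996, 0.0, -0.001]
contact_force: [0.7, 0.3, 0.9]
width: -0.0
grip_force: 0.0
t 2.5 stand-frame pos [-18.9 -16.4 163.3] F [0.7 0.2 0.9] w -0.0 grip 0.0 j [ 0.01  0.31 -0.34 -0.   -0.92 -1.41]
tool y,z in stand [0.    1.    0.001] [-0.002  0.001 -1.   ]
turn [ 0.01 -0.02 -0.  ]
shift cm: now [-0.19  0.14  3.63] after turn [-0.19  0.14  3.63]
```

View pics/d1.png

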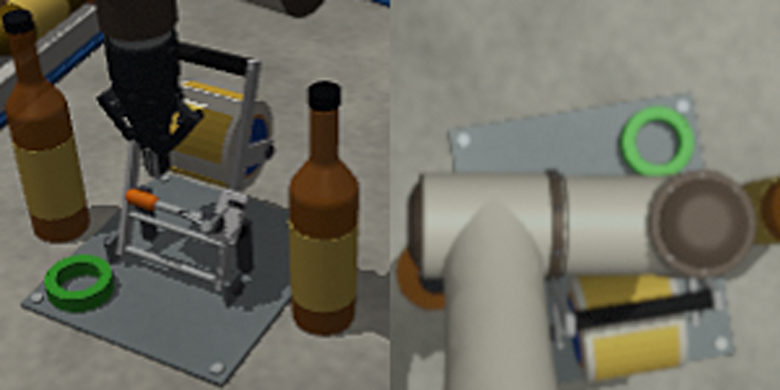

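The scene half shows the closed fingers just behind and above the orange foot, at about (155,160) in the crop. The top half shows the forearm running close to the left bottle, so I'll check its height before going lower.

```bash
python3 - <<'E'
from cell import env
import cv2
cv2.imwrite("pics/d2.png",cv2.resize(env.capture("scene")["image"][0:250,150:480,::-1],None,fx=2.4,fy=2.4,interpolation=2))
E
```

```text
(no output)
```

View pics/d2.png

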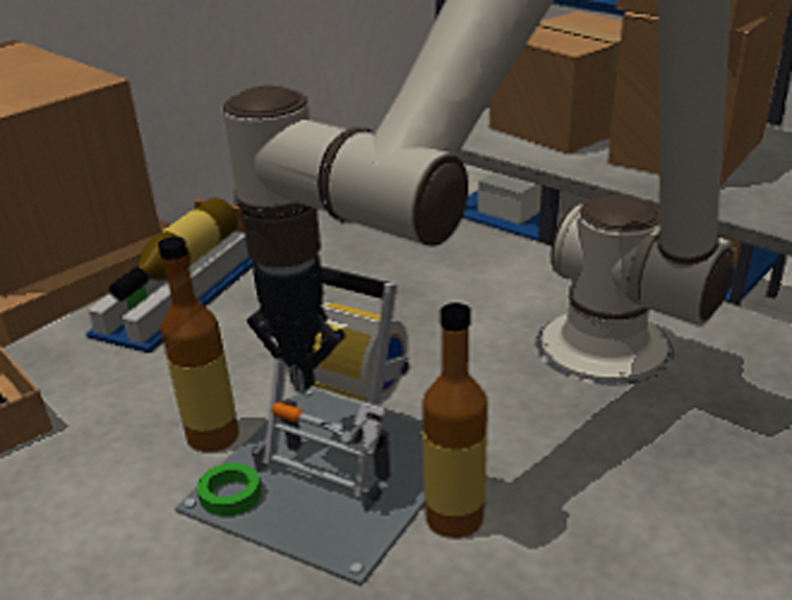

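```bash
python3 - <<'E'
from h import *
s=pickle.load(open("scene.pkl","rb"));t=pickle.load(open("top.pkl","rb"))
print(tri(s,(333,82),t,(318,206)))
E
```

```text
(array([510.89734268,  67.90096317, 445.3975286 ]), np.float64(2.5603380867880388))
```

The arm's wrist barrel has its underside about 230 mm above the TCP, so it stays clear of the left bottle's cap (300 mm) on the planned push path. Descending behind the leg, then pushing.

```bash
python3 -m creep '{"jaw":[0,0,0,0,0,0,0,0],"slide":[[0,0,0.6],[0,0,0.6],[0,0,0.6],[0,0,0.6],[0,0,0.6],[0,0,0.6],[0,0,0],[0,0,0]],"dr":[[0,0,0],[0,0,0],[0,0,0],[0,0,0],[0,0,0],[0,0,0],[0,0,0],[0,0,0]]}'
python3 go.py A 0 -17 -15 127
```

```text
t: 3.45
ee_pos: [512.1, -152.7, 129.1]
orientation: [-0.087, 0.996, -0.0, -0.0]
contact_force: [-0.4, -0.6, -0.4]
width: -0.001
grip_force: 0.0
t 3.45 stand-frame pos [-18.  -16.7 129.1] F [-0.5 -0.5 -0.4] w -0.001 grip 0.0 j [ 0.01  0.36 -0.38  0.   -0.84 -1.41]
tool y,z in stand [-0.  1. -0.] [-0. -0. -1.]
turn [-0. -0.  0.]
shift cm: now [-0.1   0.17  0.21] after turn [-0.1   0.17  0.21]
```

```bash
python3 -m creep '{"jaw":[0,0,0,0,0,0,0,0],"slide":[[-0.7,0,0.5],[-0.7,0,0.6],[-0.7,0.1,0.6],[-0.7,0.1,0.6],[-0.7,0.1,0.6],[-0.7,0.5,0.6],[-0.7,0.5,0.5],[-0.6,0.5,0.5]],"dr":[[0,0,0],[0,0,0],[0,0,0],[0,0,0],[0,0,0],[0,0,0],[0,0,0],[0,0,0]]}'
python3 go.py
python3 -m creep '{"jaw":[0,0,0,0,0,0,0,0],"slide":[[-0.5,0.6,0.4],[-0.5,0.6,0.4],[-0.4,0.6,0.3],[0,0,0],[0,0,0],[0,0,0],[0,0,0],[0,0,0]],"dr":[[0,0,0],[0,0,0],[0,0,0],[0,0,0],[0,0,0],[0,0,0],[0,0,0],[0,0,0]]}'
python3 go.py
python3 - <<'E'
from cell import env
import cv2
cv2.imwrite("pics/d3.png",cv2.resize(env.capture("scene")["image"][95:245,215:365,::-1],None,fx=4,fy=4,interpolation=2))
E
```

```text
t: 4.25
ee_pos: [565.8, -124.6, 84.7]
orientation: [-0.088, 0.996, -0.0, 0.002]
contact_force: [-0.5, -0.8, 0.5]
width: -0.005
grip_force: 0.0
t 4.25 stand-frame pos [39.8  1.6 84.7] F [-0.6 -0.7  0.5] w -0.005 grip 0.0 j [ 0.06  0.48 -0.31  0.   -0.78 -1.46]
tool y,z in stand [-0.001  1.    -0.001] [ 0.005 -0.001 -1.   ]
t: 5.05
ee_pos: [573.8, -105.5, 73.5]
orientation: [-0.087, 0.996, -0.0, 0.0]
contact_force: [1.0, -0.4, -0.1]
width: -0.003
grip_force: 0.0
t 5.05 stand-frame pos [51.  19.1 73.5] F [ 0.9 -0.5 -0.1] w -0.003 grip 0.0 j [ 0.1   0.5  -0.31  0.   -0.76 -1.49]
tool y,z in stand [ 0.  1. -0.] [ 0. -0. -1.]
```

View pics/d3.png

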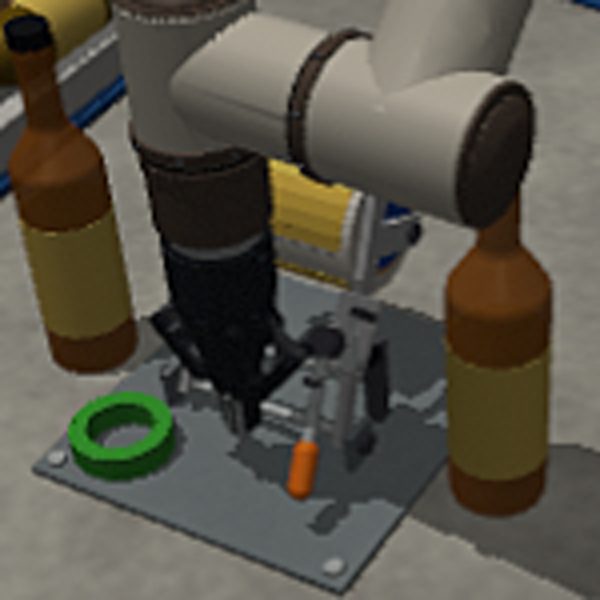

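```bash
python3 - <<'E'
from h import *
s=pickle.load(open("scene.pkl","rb"));b=np.load("base.npz");O,R=b["O"],b["R"];th=np.radians(22)
hub=np.array([10,70,126])
for q in(1.4,1.57,1.71):
    u=np.cos(q)*np.array([0,-1,0])+np.sin(q)*np.array([.67,0,-.74]);print(q,[(proj(s,O+R@(hub+r*u))[0]-[215,95])*4 for r in(70,114)])
E
python3 -m creep '{"jaw":[0,0,0,0,0,0,0,0],"slide":[[0,0,-2.5],[0,0,-3.5],[0,0,-3.5],[0,0,-3.5],[0,0,-3.5],[0,0,-3.5],[0,0,-3.5],[0,0,-3.5]],"dr":[[0,0,0],[0,0,0],[0,0,0],[0,0,-1],[0,0,-1],[0,0,-1],[0,0,-1],[0,0,-1]]}'
python3 -m creep '{"jaw":[0,0,0,0,0,1,1,1],"slide":[[0,0,-1],[0,0,-1],[0,0,-1],[0,0,-1],[0,0,-1],[0,0,0],[0,0,0],[0,0,0]],"dr":[[0,0,-1],[0,0,-1],[0,0,-1],[0,0,-1],[0,0,-1],[0,0,-1],[0,0,-1],[0,0,-1]]}'
python3 go.py C 22 -127 0 345 -94 0 262
```

```text
1.4 [array([278.13692908, 426.13352548]), array([251.70928959, 480.47241353])]
1.57 [array([291.72865515, 432.43020722]), array([273.61984364, 491.07306365])]
1.71 [array([303.65596001, 435.6298615 ]), array([292.94284738, 496.61909824])]
t: 5.9
ee_pos: [573.3, -105.4, 345.0]
orientation: [-0.302, 0.953, 0.0, 0.0]
contact_force: [-0.6, -0.9, -1.1]
width: 0.001
grip_force: 0.0
t: 6.7
ee_pos: [573.6, -105.3, 393.3]
orientation: [-0.61, 0.792, 0.0, 0.0]
contact_force: [-0.1, -0.8, 0.0]
width: 0.509
grip_force: 0.0
t 6.7 stand-frame pos [ 50.8  19.2 393.3] F [-0.2 -0.8  0. ] w 0.509 grip 0.0 j [ 0.1   0.25  0.17 -0.   -1.49 -0.35]
tool y,z in stand [-0.908  0.42   0.   ] [-0.  0. -1.]
turn [ 4.33 -0.95 -4.9 ]
shift cm: now [ 9.21 15.33  4.83] after turn [ 1.92 18.29 -2.18]
shift cm: now [-1.38 -3.    8.3 ] after turn [-0.    0.05  8.93]
```

The leg's foot ends at (298,490) in the crop, against the predicted (293,497) for 1.71: it is fully down. Now over the bar.

```bash
python3 -m creep '{"jaw":[1,1,1,1,1,1,1,1],"slide":[[0,0,0],[0,0,0],[0,0,0],[0,0,0],[0.5,4.4,0],[0.5,4.4,0],[0.5,4.4,0],[0.5,4.4,0]],"dr":[[0,0,-1],[0,0,-1],[0,0,-1],[0,0,-1],[0,0,-0.9],[0,0,0],[0,0,0],[0,0,0]]}'
python3 -m creep '{"jaw":[1,1,1,1,1,1,1,1],"slide":[[0,0,0],[0,0,0],[0,0,0],[0,0,0],[0,0,0],[0,0,0],[0,0,0],[0,0,0]],"dr":[[0.9,0,0],[0.9,0,0],[0.9,0,0],[0.9,0,0],[0.8,0,0],[0,0,0],[0,0,0],[0,0,0]]}'
python3 go.py C 22 -127 0 345 -94 0 262
```

```text
t: 7.5
ee_pos: [400.8, -151.0, 393.2]
orientation: [0.763, -0.646, -0.0, 0.0]
contact_force: [0.5, -0.5, 0.8]
width: 1.002
grip_force: 0.0
t: 8.3
ee_pos: [403.1, -150.7, 393.4]
orientation: [0.749, -0.634, 0.123, -0.145]
contact_force: [-0.1, -0.7, 0.6]
width: 1.002
grip_force: 0.0
t 8.3 stand-frame pos [-125.     4.2  393.4] F [-0.2 -0.6  0.6] w 1.002 grip 0.0 j [-0.03 -0.2  -0.32 -0.08 -1.08  0.22]
tool y,z in stand [-0.928  0.008 -0.374] [ 0.374 -0.003 -0.928]
turn [ 0.01 -0.04 -0.09]
shift cm: now [0.42 1.99 4.42] after turn [0.42 2.   4.41]
shift cm: now [-0.03  0.04  8.93] after turn [-0.    0.05  8.93]
```

```bash
python3 -m creep '{"jaw":[1,1,1,1,1,1,1,1],"slide":[[0.4,2,0],[0,0,2.5],[0,0,2.5],[0,0,2.5],[0,0,2.5],[0,0,1.5],[0,0,1.5],[0,0,0.4]],"dr":[[0,0,-0.1],[0,0,0],[0,0,0],[0,0,0],[0,0,0],[0,0,0],[0,0,0],[0,0,0]]}'
python3 go.py C 22 -94 0 262
python3 - <<'E'
from cell import env
import cv2
cv2.imwrite("pics/d4.png",cv2.resize(env.capture("scene")["image"][75:225,215:365,::-1],None,fx=4,fy=4,interpolation=2))
E
```

```text
t: 9.1
ee_pos: [434.7, -149.0, 259.4]
orientation: [0.752, -0.631, 0.122, -0.144]
contact_force: [-0.7, -1.1, -0.4]
width: 0.998
grip_force: 0.0
t 9.1 stand-frame pos [-93.5   0.3 259.4] F [-0.9 -1.  -0.4] w 0.998 grip 0.0 j [-0.02 -0.06 -0.53 -0.11 -0.73  0.26]
tool y,z in stand [-0.929 -0.001 -0.37 ] [ 0.37  -0.002 -0.929]
turn [ 0.06 -0.02  0.01]
shift cm: now [ 0.03 -0.05 -0.26] after turn [ 0.03 -0.05 -0.26]
```

View pics/d4.png

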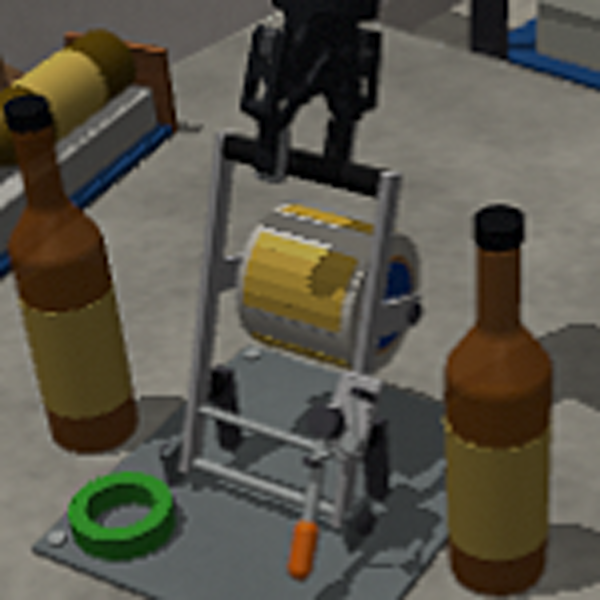

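Fingers straddle the bar at about (310,160); the leg hangs down with its foot at (300,560), and bottles and tape are untouched. Closing and swinging.

```bash
python3 -m creep '{"jaw":[0,0,0,0,0,0,0,0],"slide":[[0,0,0],[0,0,0],[0,0,0],[0,0,0],[0,0,0],[0,0,0],[0,0,0],[0,0,0]],"dr":[[0,0,0],[0,0,0],[0,0,0],[0,0,0],[0,0,0],[0,0,0],[0,0,0],[0,0,0]]}' 50
python3 go.py C 22 -94 0 262
```

```text
t: 9.95
ee_pos: [434.4, -149.4, 262.2]
orientation: [0.752, -0.631, 0.124, -0.145]
contact_force: [-5.1, 1.0, 6.5]
width: 0.218
grip_force: 49.0
t 9.95 stand-frame pos [-93.9  -0.  262.2] F [-4.8  1.9  6.5] w 0.218 grip 49.0 j [-0.02 -0.06 -0.53 -0.11 -0.73  0.26]
tool y,z in stand [-0.927 -0.001 -0.375] [ 0.375 -0.003 -0.927]
turn [-0.01 -0.04  0.01]
shift cm: now [-0.    0.02  0.01] after turn [-0.    0.02  0.01]
```

```bash
python3 -m creep '{"jaw":[0,0,0,0,0,0,0,0],"slide":[[0,-0.5,0],[0,-0.96,0.02],[0,-0.96,0.02],[0,-0.96,0.02],[0,-0.96,0.02],[0,-0.96,0.02],[0,-0.96,0.02],[0,-0.96,0.02]],"dr":[[-0.23,0,0],[-0.44,0,0],[-0.44,0,0],[-0.44,0,0],[-0.44,0,0],[-0.44,0,0],[-0.44,0,0],[-0.44,0,0]]}' 50
python3 go.py C 0 0 0 280
```

```text
t: 10.75
ee_pos: [503.8, -137.5, 279.4]
orientation: [0.765, -0.642, 0.032, -0.035]
contact_force: [-2.1, -1.0, 5.1]
width: 0.212
grip_force: 49.0
t 10.75 stand-frame pos [-23.5  -0.3 279.4] F [-2.2 -0.6  5.1] w 0.212 grip 49.0 j [ 0.04  0.15 -0.25 -0.01 -1.09  0.14]
tool y,z in stand [-0.996 -0.    -0.094] [ 0.094 -0.004 -0.996]
turn [-1.08 -0.05 -0.  ]
shift cm: now [-0.03 -2.34  0.16] after turn [-0.03 -2.35 -0.06]
```

```bash
python3 -m creep '{"jaw":[0,0,0,0,0,0,0,0],"slide":[[0,-0.4,0.01],[0,-0.4,0.01],[0,-0.4,0.01],[0,-0.4,0.01],[0,-0.3,0],[0,-0.2,0],[0,0,0],[0,0,0]],"dr":[[-0.18,0,0],[-0.18,0,0],[-0.18,0,0],[-0.18,0,0],[-0.14,0,0],[-0.1,0,0],[0,0,0],[0,0,0]]}' 50
python3 go.py C 0 0 0 280
```

```text
t: 11.55
ee_pos: [524.9, -133.9, 280.5]
orientation: [0.766, -0.643, 0.006, -0.003]
contact_force: [-1.0, 0.7, 4.2]
width: 0.213
grip_force: 49.1
t 11.55 stand-frame pos [ -2.1  -0.5 280.5] F [-0.9  0.8  4.2] w 0.213 grip 49.1 j [ 0.05  0.22 -0.16  0.   -1.18  0.12]
tool y,z in stand [-1.     0.    -0.013] [ 0.013 -0.005 -1.   ]
turn [-0.15 -0.05 -0.  ]
shift cm: now [-0.05 -0.21  0.05] after turn [-0.05 -0.21  0.05]
```

```bash
for i in 1; do python3 -m creep '{"jaw":[0,0,0,0,0,0,0,0],"slide":[[0,-0.1,0],[0,-0.1,0],[0,0,0],[0,0,0],[0,0,0],[0,0,0],[0,0,0],[0,0,0]],"dr":[[-0.05,0,0],[-0.05,0,0],[0,0,0],[0,0,0],[0,0,0],[0,0,0],[0,0,0],[0,0,0]]}' ; done; python3 go.py
python3 -m creep '{"jaw":[0,0,0,0,0,0,0,0],"slide":[[0,-0.1,0],[0,-0.1,0],[0,0,0],[0,0,0],[0,0,0],[0,0,0],[0,0,0],[0,0,0]],"dr":[[-0.05,0,0],[-0.05,0,0],[0,0,0],[0,0,0],[0,0,0],[0,0,0],[0,0,0],[0,0,0]]}'; python3 go.py
```

```text
t: 12.35
ee_pos: [526.7, -133.6, 280.5]
orientation: [0.766, -0.643, 0.003, -0.0]
contact_force: [-0.6, -0.3, 4.9]
width: 0.218
grip_force: 49.2
t 12.35 stand-frame pos [-2.000e-01 -4.000e-01  2.805e+02] F [-0.7 -0.2  4.9] w 0.218 grip 49.2 j [ 0.05  0.22 -0.15  0.   -1.19  0.12]
tool y,z in stand [-1.     0.    -0.004] [ 0.004 -0.005 -1.   ]
t: 13.15
ee_pos: [528.2, -133.3, 280.5]
orientation: [0.766, -0.643, -0.0, 0.004]
contact_force: [-2.2, -1.4, 6.4]
width: 0.217
grip_force: 49.2
t 13.15 stand-frame pos [  1.3  -0.5 280.5] F [-2.4 -1.   6.4] w 0.217 grip 49.2 j [ 0.05  0.23 -0.14  0.01 -1.21  0.12]
tool y,z in stand [-1.     0.     0.006] [-0.006 -0.005 -1.   ]
```

```bash
python3 -m creep '{"jaw":[0,0,0,0,0,0,0,0],"slide":[[0,-0.1,0],[0,-0.1,0],[0,0,0],[0,0,0],[0,0,0],[0,0,0],[0,0,0],[0,0,0]],"dr":[[-0.05,0,0],[-0.05,0,0],[0,0,0],[0,0,0],[0,0,0],[0,0,0],[0,0,0],[0,0,0]]}'; python3 go.py
python3 - <<'E'
from cell import env
import cv2
from h import *
c=env.capture("scene");cv2.imwrite("pics/d5.png",cv2.resize(c["image"][75:235,215:365,::-1],None,fx=3.7,fy=3.7,interpolation=2))
b=np.load("base.npz");O,R=b["O"],b["R"]
r=cv2.minAreaRect(big(mask(c,"orange",(260,170,320,235))));print(cv2.boxPoints(r).round(1).tolist())
hub=np.array([45,70,115]);f=np.array([45+105*np.sin(np.radians(20))*.99,70+105*np.sin(.14),17]);u=(f-hub)/np.linalg.norm(f-hub)
print(f,proj(c,[O+R@(f+u*9),O+R@(f-u*35)]))
E
```

```text
t: 13.95
ee_pos: [529.2, -133.2, 280.5]
orientation: [0.766, -0.643, -0.004, 0.008]
contact_force: [-4.8, -1.1, 7.0]
width: 0.219
grip_force: 49.4
t 13.95 stand-frame pos [  2.3  -0.5 280.5] F [-4.9 -0.2  7. ] w 0.219 grip 49.4 j [ 0.05  0.24 -0.13  0.01 -1.22  0.12]
tool y,z in stand [-1.     0.001  0.017] [-0.017 -0.004 -1.   ]
[[288.0, 215.0], [292.0, 215.0], [292.0, 217.0], [288.0, 217.0]]
[80.5529939  84.65202704 17.        ] [[289.64599895 227.08627495]
 [289.38113009 213.01604991]]
```

View pics/d5.png

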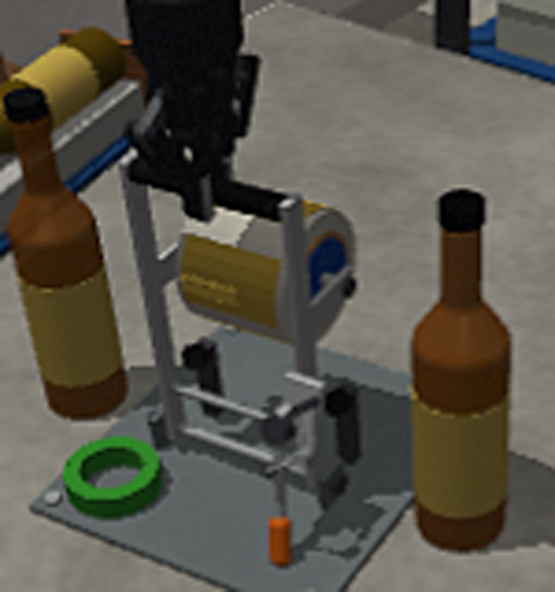

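The stand is upright with its foot end at (290,227), matching the predicted (290,227) for standing on the plate. The forward push has risen to about 5 N (about 1 N while swinging free). The bar is held, and the bottles and tape are untouched.

```bash
python3 -c "from cell import env; print(env.close_job())"
```

```text
the job is handed in; nothing more can be done
None
```

The job is handed in at about 14 s: the leg was flipped fully down first, then the stand swung upright until its foot came down on the base plate, and the arm is still holding it by the bar, with the bottles and tape untouched.

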